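Line up the reagent bottles by height on the marked tray

ROBOT

A 6-joint arm with a two-finger parallel gripper is mounted at the origin on a cart in front of the work surface, level with it; the furniture and walls round the work are solid. World frame = base frame: x ahead of the robot, y to its left, z up, the work surface at z = 0. Lengths are in mm, angles in rad, forces in N, time in s.
With the tool pointing down it reaches from about 350 to 975 mm from the base axis. Payload 7.1 kg.
Tool frame: the origin (TCP) lies midway between the tips of the shut fingers; the grasp point (between the pads) lies 19 mm behind it (ctrl.grip_depth is the distance from the TCP to the grasp point, in mm); z points along the fingers, y is the line along which they close (so a half turn about z gives the same grasp; the last joint's range is limited). The gripper opens to 88 mm and grips with 3 to 60 N. Pads are 20 mm wide; open, the fingers measure 115 mm over their backs; the gripper's body (75 mm by 178 mm) begins 61 mm behind the grasp point.
Start: joints at [1.258, 0.423, 1.63, -0, 1.089, -0.019], TCP at [180.963, 598.212, 222.675] pointing down, gripper open.
Joint ranges: [-3, 3], [-0.9, 2.11], [0.09, 2.58], [-1.31, 4.45], [0.11, 2.69], [-2.54, 2.54]. Speed limits (rad/s): [2.39, 2.39, 3.01, 3.14, 3.14, 3.14].

INTERFACE

Orientations are given as a rotation vector (axis times angle).
In Python, from workcell import get_obs, vision, ctrl gives the robot as it stands.
- The arm moves only by the tool step_arm, never from a script. Its argument "plan" is a list of rows, each a list of 7 numbers: the opening, from -1 (shut) to 1 (fully open), then the shift along the tool's x, y, z as a fraction of full scale, then the turn, a rotation vector about the tool's x, y, z as a fraction of full scale. In form: [[fingers, dx, dy, dz, wx, wy, wz], ...]. A call has 1 to 20 rows; each row shifts and turns the commanded pose from where the row before left it, along the tool's axes as they then stand; what a row does not reach is not made up. Full scale, the value 1, is 50 mm for a shift and 0.12 rad for a turn. A row lasts 1/8 s, in which the tool goes at most 62.5 mm and 10.7 degrees, less where a joint would pass 70% of its speed; a pose out of reach is approached as far as the arm can. A call with a number of a shift or a turn outside -1 to 1 is refused whole. A call with a gripper value outside its range is refused whole. The fingers move at their own pace and stop on an object; the grip force is fixed at half the most. Time passes only in rows, so rows that do not move let the fingers close. It gives the time, the measured TCP pose, the force, the opening and the grip force at its end, in the units of the state.
- get_obs(): the state, without advancing time (a new reading comes with each control period).
- vision.get_image(name): name is "side" or "top"; returns a dict with "pixels" (400x640x3 uint8, red, green, blue), "depth" (400x640 float32, mm along the optical axis (not along the pixel's ray), 0 where there is no reading), "fx", "fy", "cx", "cy" (pixels), "T" (4x4, takes a point from camera to world coordinates). Camera axes: x right, y down, z forward; pixel columns grow to the right and rows downward; lengths in mm; the calibration is good to about 2 mm. A picture is of the moment at which its call begins.
- ctrl.close_job(): hands the job in; it is judged then, once.
The state is a dict: "t": time; "qpos": joint angles; "qvel": joint speeds; "joint_torque": joint torques, N m; "ee_pos": TCP position; "orientation": TCP orientation; "ft_force": force on the tool from outside, world axes, zero at the start; "moment": the same for the moment, N m; "width": finger opening in mm; "grasp_force": force on a finger pad.
Only numpy, scipy, OpenCV 4.12 (cv2) and the standard library are available. Lean on these libraries where they do the work, as an engineer would, in place of code of your own. Each camera call takes 0.05 s, during which the arm holds its last target. There are 200 camera calls.

TASK

Line up the three closed reagent bottles (brown, pink and white) in order of height on the white tray, one upright in the middle of each round mark: the tallest on the mark next to the red bar, the shortest at the other end, next to the grey bar. Do not tip any of them over on the way.

Things in the scene. Friction and masses are not known exactly. Their poses are not given: they have to be found in the camera images.
- brown_bottle: brown screw-cap bottle with black cap, round, 46 mm in diameter, 95 mm tall, about 120 g, closed, upright; the tallest; grip the straight body between 50 and 65 mm above the foot. Origin: centre of its underside, z up. Starts left of the micromanipulator; clear of equipment there: fingers closing 30 to 40 degrees left of +x (y below 0.15), or along y (y above 0.24).
- pink_bottle: pink screw-cap bottle with white cap, round, 42 mm in diameter, 87 mm tall, about 85 g, closed, upright; the second tallest; grip the straight body between 45 and 60 mm above the foot. Origin: centre of its underside, z up. Starts left of the micromanipulator; clear of equipment there: fingers closing 30 to 40 degrees left of +x (y below 0.15), or along y (y above 0.24).
- white_bottle: white screw-cap bottle with blue cap and a blue band, round, 34 mm in diameter, 65 mm tall, about 45 g, closed, upright; the shortest; grip the straight body between 40 and 53 mm above the foot. Origin: centre of its underside, z up. Starts left of the micromanipulator; clear of equipment there: fingers closing 30 to 40 degrees left of +x (y below 0.15), or along y (y above 0.24).
- tray: low white tray, 224 x 62 mm, flat top 6 mm above the worktop, fixed at the right of the table; rail 10 mm high, 4 mm wide along its -y edge. Origin: centre of its underside; x along the row, z up. Between it and the left part of the table hangs a black micromanipulator, x 0.43 to 0.60, y -0.17 to 0.00, up to 0.37 m high: pass over it. At the tray fingers closing about along x keep clear of it.
- mark_a: flat grey round mark, black rim and centre dot, 50 mm in diameter, under 1 mm thick, the first of the row counted from the tray's -x end (marks a, b, c lie 72 mm apart on the tray's centre line). Origin at its centre, on the tray's top.
- mark_b: flat grey round mark, black rim and centre dot, 50 mm in diameter, under 1 mm thick, the second of the row counted from the tray's -x end (marks a, b, c lie 72 mm apart on the tray's centre line). Origin at its centre, on the tray's top.
- mark_c: flat grey round mark, black rim and centre dot, 50 mm in diameter, under 1 mm thick, the third of the row counted from the tray's -x end (marks a, b, c lie 72 mm apart on the tray's centre line). Origin at its centre, on the tray's top.
- red_end: red bar, 10 x 52 x 5 mm, fixed across one end of the tray, its middle 34 mm from that of the nearest mark, its top 11 mm above the worktop: it shows the end where the tallest goes. It may be at either end (a grey one of the same shape is at the other). Origin at the centre of its underside, on the tray's top.
Things that resemble listed ones, but are neither listed nor needed, are in the scene too. What is shaped like the pink_bottle but turquoise is not meant.

How it is judged:
By the outcome, as a careful person would: the job done as asked, in the order asked, and still so for the second after the job is handed in, with the robot touching nothing.
It also fails if it takes over 109 s, if anything falls off the work surface, if the arm or the gripper's body presses on something with over 40 N, if the wrist force passes 120 N, or if a joint passes its speed limit or range.

## Working session

There is one attempt and no reset: what is moved stays moved. The work goes in short steps, Python scripts to look and compute and a tool call to move; the robot and the scene stay as the last step left them, time stands still between calls to the robot, and variables do not carry over. Pictures are saved under pics/ and viewed, at most 14 in all, crops included, and the job is handed in when it is done.

Besides the shell and the picture viewer there is one more tool, called after "Request:" in YAML: its name, and indented under it one key for each argument. step_arm: Moves the arm, as the interface text tells. Its arguments: {"type":"object","properties":{"plan":{"type":"array","items":{"type":"array","items":{"type":"number","minimum":-1,"maximum":1}}}},"required":["plan"]}

```bash
mkdir -p pics; ls; python3 - <<'E'
from workcell import get_obs, vision, ctrl
import cv2,numpy as np
for n in("top","side"):
    im=vision.get_image(n); cv2.imwrite(f"pics/{n}0.png",im["pixels"][:,:,::-1]); np.save(f"{n}0.npy",im,allow_pickle=True)
    print(im["fx"],im["T"].round(2))
o=get_obs();print(o)
E
```

```text
pics
494.6225201995057 [[ 1.00000e-02 -1.00000e+00  9.00000e-02  3.86460e+02]
 [-1.00000e+00 -1.00000e-02 -0.00000e+00 -2.43600e+01]
 [ 0.00000e+00 -9.00000e-02 -1.00000e+00  1.23303e+03]
 [ 0.00000e+00  0.00000e+00  0.00000e+00  1.00000e+00]]
484.0710671404958 [[ 9.4000e-01 -2.3000e-01  2.3000e-01  2.2360e+02]
 [-3.3000e-01 -7.0000e-01  6.3000e-01 -6.9964e+02]
 [ 2.0000e-02 -6.8000e-01 -7.4000e-01  8.5484e+02]
 [ 0.0000e+00  0.0000e+00  0.0000e+00  1.0000e+00]]
{'t': 0.1, 'qpos': array([ 1.25804849e+00,  4.23724781e-01,  1.63057819e+00, -1.24201634e-05,
        1.08857439e+00, -1.89601644e-02]), 'qvel': array([ 0.001495  , -0.00059541, -0.00188669,  0.00044232, -0.00011684,
       -0.00026052]), 'joint_torque': array([ 7.42080829e-04, -5.45616925e+01, -2.74324071e+01,  6.44903909e-02,
        1.88863452e-02, -1.08538296e-05]), 'ee_pos': array([180.79632457, 597.7840062 , 222.01807286]), 'orientation': array([-4.59784256e-01, -3.10756085e+00,  1.99305249e-03]), 'ft_force': array([ 0.10417932, -0.18819933, -0.63520026]), 'moment': array([-0.02200856, -0.00186144,  0.01524699]), 'grasp_force': 0.0, 'width': 87.79678736961638}
```

View pics/top0.png

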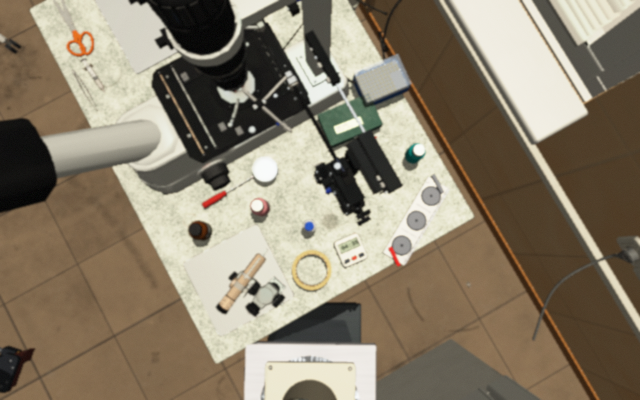

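View pics/side0.png

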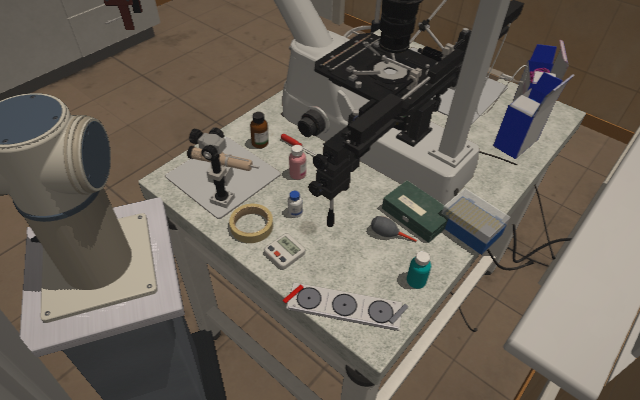

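The brown bottle is at (200,230) in top and (260,130) in side. Pink is at (260,207) and (297,162), and white/blue is at (309,229) and (295,204). The tray has its red bar at top (397,256), grey at (435,182). Lookalikes: the turquoise bottle at top (415,153), excluded by colour, the white round thing at (265,170), and the red-tipped tool at (215,200). Next I'll measure and check with one close crop.

```bash
cat > h.py <<'E'
import numpy as np,cv2
from scipy.spatial.transform import Rotation as R
def load(n,k): return np.load(f"{n}{k}.npy",allow_pickle=True).item()
def cloud(im):
    d=im["depth"]; v,u=np.mgrid[:400,:640]
    P=np.stack([(u-im["cx"])/im["fx"]*d,(v-im["cy"])/im["fy"]*d,d],-1)
    W=P@im["T"][:3,:3].T+im["T"][:3,3]; W[d==0]=np.nan
    return W
def circ(p):  # lsq circle
    A=np.c_[2*p,np.ones(len(p))]; s=np.linalg.lstsq(A,(p**2).sum(1),rcond=None)[0]
    return s[0],s[1],np.sqrt(s[2]+s[0]**2+s[1]**2)
E
python3 - <<'E'
from h import *
t=load("top",0);s=load("side",0);Wt=cloud(t);Ws=cloud(s)
for n,(u,v),(us,vs) in (("brown",(200,230),(260,130)),("pink",(260,207),(297,162)),("white",(309,229),(295,204))):
    w=Wt[v-16:v+17,u-16:u+17].reshape(-1,3); w=w[w[:,2]>20]
    zt=np.percentile(w[:,2],95); c=w[w[:,2]>zt-6]
    print(n,"top: ztop",zt.round(1),"cap mid",((c.max(0)+c.min(0))/2).round(1),len(c),"mean",c.mean(0).round(1))
    w=Ws[vs-30:vs+31,us-20:us+21].reshape(-1,3)
    near=np.linalg.norm(w[:,:2]-c.mean(0)[:2],axis=1)<40
    w=w[near&(w[:,2]>10)&(w[:,2]<(40 if n=="white" else 58))]
    print("  side circle",np.round(circ(w[:,:2]),1),len(w))
# tray top pts
for n,im,W,pts in(("top",t,Wt,[(402,245),(417,220),(431,195),(397,256),(435,182)]),("side",s,Ws,[(309,298),(344,305),(380,311),(293,295),(397,315)])):
    for u,v in pts: print(n,u,v,W[v,u].round(1))
a=cv2.resize(t["pixels"][130:290,180:480],None,fx=2.6,fy=2.6,interpolation=2)
b=cv2.resize(s["pixels"][100:340,230:450],None,fx=1.73,fy=1.73,interpolation=2)
cv2.imwrite("pics/crop1.png",a[:,:,::-1]);cv2.imwrite("pics/crop2.png",cv2.resize(s["pixels"][90:340,200:450],(600,600),interpolation=2)[:,:,::-1])
E
```

```text
brown top: ztop 97.3 cap mid [424.4 269.9  96.1] 124 mean [424.7 270.   94.9]
  side circle [420.4 269.3  21.4] 248
pink top: ztop 89.3 cap mid [482.  129.1  88.4] 97 mean [482.3 129.1  87. ]
  side circle [479.4 126.6  19.5] 249
white top: ztop 67.9 cap mid [436.7   7.9  66.3] 72 mean [436.7   7.7  65.1]
  side circle [435.3   7.1  15.7] 120
top 402 245 [ 393.8 -222.5    4.8]
top 417 220 [ 456.  -259.6    7.1]
top 431 195 [ 519.  -295.1    6.1]
top 397 256 [ 366.5 -210.4    2.5]
top 435 182 [ 550.8 -303.6   13.7]
side 309 298 [ 392.  -220.9    6.2]
side 344 305 [ 452.1 -259.     8.1]
side 380 311 [ 514.6 -293.3    6.9]
side 293 295 [ 363.  -206.6   10.5]
side 397 315 [ 540.5 -314.4   12.3]
```

View pics/crop1.png

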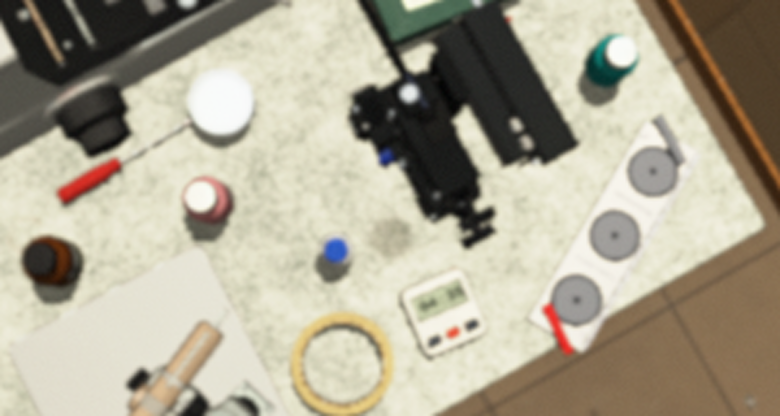

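View pics/crop2.png

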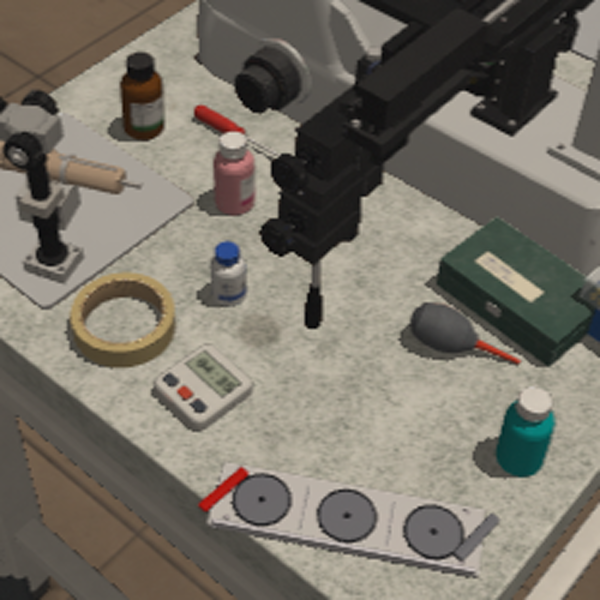

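The crops confirm the choice: brown with black cap, pink with white cap, and white with blue cap and band. The turquoise bottle is the distractor. The red bar is at the tray's near end, so brown goes to a, pink to b and white to c. Next I'll refine the mark centres and map the obstacle heights.

```bash
python3 - <<'E'
from h import *
def plane(im,uv,z):
    d=np.array([(uv[0]-im["cx"])/im["fx"],(uv[1]-im["cy"])/im["fy"],1]); d=im["T"][:3,:3]@d; o=im["T"][:3,3]
    return (o+d*(z-o[2])/d[2])[:2]
G={}
for n,pts in(("top",[(402,245),(417,220),(431,195)]),("side",[(309,298),(344,305),(380,311)])):
    im=load(n,0);g=cv2.cvtColor(im["pixels"],cv2.COLOR_RGB2GRAY)
    m=(g<150).astype(np.uint8)
    for p in pts:
        k=np.zeros_like(m);cv2.circle(k,p,13,1,-1)
        _,l,st,c=cv2.connectedComponentsWithStats(m&k); i=l[p[1],p[0]] or 1+np.argmax(st[1:,4])
        q=c[i];print(n,q.round(1),st[i,4],plane(im,q,6.5).round(1))
W=np.concatenate([cloud(load(n,0)).reshape(-1,3) for n in("top","side")]);W=W[~np.isnan(W[:,0])]
X=np.arange(120,680,40);Y=np.arange(640,-400,-40)
H=np.full((len(X),len(Y)),-1)
for i,x in enumerate(X):
    for j,y in enumerate(Y):
        k=(abs(W[:,0]-x)<20)&(abs(W[:,1]-y)<20)
        if k.any():H[i,j]=W[k,2].max()
print("      "+" ".join(f"{y:4d}" for y in Y))
for i in range(len(X))[::-1]:print(X[i],":"," ".join(f"{h:4d}" for h in H[i]))
E
```

```text
top [401.3 244.9] 18 [ 394.  -220.5]
top [415.9 220.3] 13 [ 455.3 -257. ]
top [430.6 195.4] 13 [ 517.9 -294. ]
side [308.6 297.8] 457 [ 391.3 -220.3]
side [344.2 304.6] 463 [ 453.3 -257.4]
side [380.2 311.3] 470 [ 514.9 -293.7]
       640  600  560  520  480  440  400  360  320  280  240  200  160  120   80   40    0  -40  -80 -120 -160 -200 -240 -280 -320 -360
640 :   -1   -1   -1   -1   -1   -1  279  278  253  241  244  249  253  327  360  239  297  352  357   41   14    6   90   86    4   -1
600 :   -1   -1   -1  442  445  363  347  311  265  237  243  245  247  247  368  399  297  298  367  367    3    7   90   87    6   -1
560 :   -1   -1   -1    3  462  437  362  314  263  230  243  247  234   41   39    6  226  314  367  367  362    4    7   13   15    4
520 :   -1   -1   -1   -1  477  458  357  223  221   87   96   96    5   65    8    7  225  315  344  368  368    7   11   12   16    4
480 :   -1   -1   -1   -1  476  462    6    7    7   20   21    6   88   93    7    6    5  276  279  366  367    6   11   14   13    5
440 :   -1   -1   -1  428  466    4    5    8    5   98 
[... 467 characters left out ...]
   -1 -789 -784 -789
280 : -781 -791   -1   -1   -1 -801 -791    3    5   13   14   94   94  207  203  199   30   29    5    2   -1 -792 -787 -784 -786 -787
240 : -789 -790 -793   -1 -796 -792 -790 -789    5   12   15   94   90  211  197    9    5    4 -793 -794 -785 -786 -786 -788 -788 -786
200 :  256 -781  336  348 -789 -792 -793 -789 -794    5   14   13   14   11    5    6   -2 -788 -789 -788 -786 -781 -782 -790 -787 -787
160 : -784 -783  290  348   -1   -1   -1   -1   -1    3    9   12    6    4    5    6    6    6    4    5    5 -786 -779 -787 -783 -787
120 : -786 -782 -788  349   -1 -785 -793 -793 -789 -789    4    6    5   14   16  340  354   18   17   18    5 -787 -786 -787 -788 -787
```

Request:
step_arm:
  plan:
    - [1, 0, 0, 0, 0, 0, -0.816]
    - [1, 0, 0, 0, 0, 0, -0.816]
    - [1, 0, 0, 0, 0, 0, -0.816]
    - [1, -0.34, -0.71, 0, 0, 0, 0]
    - [1, -0.34, -0.71, 0, 0, 0, 0]
    - [1, -0.34, -0.71, 0, 0, 0, 0]
    - [1, -0.34, -0.71, 0, 0, 0, 0]
    - [1, -0.34, -0.71, 0, 0, 0, 0]
    - [1, -0.34, -0.71, 0, 0, 0, 0]
    - [1, -0.34, -0.71, 0, 0, 0, 0]
    - [1, -0.49, -0.32, 0, 0, 0, 0]
    - [1, -0.49, -0.32, 0, 0, 0, 0]
    - [1, -0.49, -0.32, 0, 0, 0, 0]
    - [1, -0.49, -0.32, 0, 0, 0, 0]
    - [1, -0.49, -0.32, 0, 0, 0, 0]
    - [1, 0, 0, 0.8, 0, 0, 0]
    - [1, 0, 0, 0.8, 0, 0, 0]
    - [1, 0, 0, 0, 0, 0, 0]

```text
t: 2.35
ee_pos: [420.4, 268.4, 140.3]
orientation: [-0.0, -3.136, 0.005]
ft_force: [-0.1, -0.6, 0.3]
width: 87.6
grasp_force: 0.0
```

Request:
step_arm:
  plan:
    - [1, -0.04, 0.02, 0.5, 0, 0, 0]
    - [1, 0, 0, 0.5, 0, 0, 0]
    - [1, 0, 0, 0.5, 0, 0, 0]
    - [1, 0, 0, 0.5, 0, 0, 0]
    - [1, 0, 0, 0.04, 0, 0, 0]
    - [1, 0, 0, 0, 0, 0, 0]
    - [-1, 0, 0, 0, 0, 0, 0]
    - [-1, 0, 0, 0, 0, 0, 0]
    - [-1, 0, 0, 0, 0, 0, 0]
    - [-1, 0, 0, 0, 0, 0, 0]
    - [-1, 0, 0, 0, 0, 0, 0]
    - [-1, 0, 0, 0, 0, 0, 0]

```text
t: 3.85
ee_pos: [424.5, 270.7, 40.7]
orientation: [0.0, 3.142, 0.0]
ft_force: [-0.6, 0.4, 0.3]
width: 44.8
grasp_force: 30.0
```

Request:
step_arm:
  plan:
    - [-1, 0, 0, -0.3, 0, 0, 0]
    - [-1, 0, 0, -0.6, 0, 0, 0]
    - [-1, 0, 0, -0.7, 0, 0, 0]
    - [-1, 0, 0, -0.7, 0, 0, 0]
    - [-1, 0, 0, -0.7, 0, 0, 0]
    - [-1, 0, 0, -0.7, 0, 0, 0]
    - [-1, 0, 0, -0.7, 0, 0, 0]
    - [-1, 0, 0, -0.7, 0, 0, 0]
    - [-1, 0, 0, -0.7, 0, 0, 0]
    - [-1, 0, 0, -0.7, 0, 0, 0]
    - [-1, 0, 0, -0.7, 0, 0, 0]
    - [-1, 0, 0, -0.7, 0, 0, 0]
    - [-1, 0, 0, -0.3, 0, 0, 0]
    - [-1, 0, 0, 0, 0, 0, 0]

```text
t: 5.6
ee_pos: [424.3, 270.6, 451.3]
orientation: [0.0, 3.14, 0.001]
ft_force: [0.5, -0.4, -2.5]
width: 44.7
grasp_force: 30.0
```

Request:
step_arm:
  plan:
    - [-1, 0.045, -0.4, 0, 0, 0, 0]
    - [-1, 0.045, -0.7, 0, 0, 0, 0]
    - [-1, 0.045, -0.7, 0, 0, 0, 0]
    - [-1, 0.045, -0.7, 0, 0, 0, 0]
    - [-1, 0.045, -0.7, 0, 0, 0, 0]
    - [-1, 0.045, -0.7, 0, 0, 0, 0]
    - [-1, 0.045, -0.7, 0, 0, 0, 0]
    - [-1, 0.045, -0.7, 0, 0, 0, 0]
    - [-1, 0.045, -0.7, 0, 0, 0, 0]
    - [-1, 0.045, -0.7, 0, 0, 0, 0]
    - [-1, 0.045, -0.7, 0, 0, 0, 0]
    - [-1, 0.045, -0.7, 0, 0, 0, 0]
    - [-1, 0.045, -0.7, 0, 0, 0, 0]
    - [-1, 0.045, -0.7, 0, 0, 0, 0]
    - [-1, 0, -0.32, 0, 0, 0, 0]
    - [-1, 0, 0, 0, 0, 0, 0]

```text
t: 7.6
ee_pos: [392.2, -220.7, 449.7]
orientation: [-0.003, -3.14, -0.002]
ft_force: [-0.2, -0.2, -2.4]
width: 44.6
grasp_force: 30.0
```

Request:
step_arm:
  plan:
    - [-1, 0, 0, 0, 0, 0, 0.8]
    - [-1, 0, 0, 0, 0, 0, 0.9]
    - [-1, 0, 0, 0, 0, 0, 0.9]
    - [-1, 0, 0, 0, 0, 0, 0.9]
    - [-1, 0, 0, 0, 0, 0, 0.9]
    - [-1, 0, 0, 0, 0, 0, 0.9]
    - [-1, 0, 0, 0, 0, 0, 0.9]
    - [-1, 0, 0, 0, 0, 0, 0.9]
    - [-1, 0, 0, 0, 0, 0, 0.9]
    - [-1, 0, 0, 0, 0, 0, 0.9]
    - [-1, 0, 0, 0, 0, 0, 0.9]
    - [-1, 0, 0, 0, 0, 0, 0.9]
    - [-1, 0, 0, 0, 0, 0, 0.9]
    - [-1, 0, 0, 0, 0, 0, 0.9]
    - [-1, 0, 0, 0, 0, 0, 0.59]
    - [-1, 0, 0, 0, 0, 0, 0]

```text
t: 9.6
ee_pos: [392.8, -219.1, 450.5]
orientation: [-2.219, -2.223, -0.0]
ft_force: [0.5, -0.1, -1.2]
width: 44.9
grasp_force: 30.0
```

Request:
step_arm:
  plan:
    - [-1, 0, 0, 0.3, 0, 0, 0]
    - [-1, 0, 0, 0.6, 0, 0, 0]
    - [-1, 0, 0, 0.7, 0, 0, 0]
    - [-1, 0, 0, 0.7, 0, 0, 0]
    - [-1, 0, 0, 0.7, 0, 0, 0]
    - [-1, 0, 0, 0.7, 0, 0, 0]
    - [-1, 0, 0, 0.7, 0, 0, 0]
    - [-1, 0, 0, 0.7, 0, 0, 0]
    - [-1, 0, 0, 0.7, 0, 0, 0]
    - [-1, 0, 0, 0.7, 0, 0, 0]
    - [-1, 0, 0, 0.7, 0, 0, 0]
    - [-1, 0, 0, 0.4, 0, 0, 0]
    - [-1, 0, 0, 0, 0, 0, 0]

```text
t: 11.22
ee_pos: [391.3, -219.2, 69.0]
orientation: [-2.218, -2.219, 0.002]
ft_force: [0.3, 0.3, -1.5]
width: 44.2
grasp_force: 30.0
```

```bash
cat >> h.py <<'E'
def snap(n,k):
    from workcell import vision
    im=vision.get_image(n);np.save(f"{n}{k}.npy",im,allow_pickle=True);return im
def sidecirc(im,c,z0,z1,r=34):
    w=cloud(im).reshape(-1,3); w=w[~np.isnan(w[:,0])]
    w=w[(np.linalg.norm(w[:,:2]-c,axis=1)<r)&(w[:,2]>z0)&(w[:,2]<z1)]
    return np.round(circ(w[:,:2]),1),len(w)
E
python3 - <<'E'
from h import *
im=snap("side",1)
for a,b in((20,40),(30,55),(40,65)):print(sidecirc(im,(391,-220),a,b))
cv2.imwrite("pics/p1.png",cv2.resize(im["pixels"][200:360,220:460],(720,480),interpolation=2)[:,:,::-1])
from workcell import get_obs;o=get_obs();print(o["ee_pos"],o["qpos"])
E
```

```text
(array([ 390.6, -215.4,   22.5]), 52)
(array([ 390.4, -215.8,   22.5]), 140)
(array([ 390.2, -216.1,   22.4]), 144)
[ 392.16981291 -219.67719691   70.03118144] [-5.37094828e-01  4.36653312e-01  2.10032016e+00  2.37642411e-05
  6.06790713e-01 -5.37871868e-01]
```

View pics/p1.png

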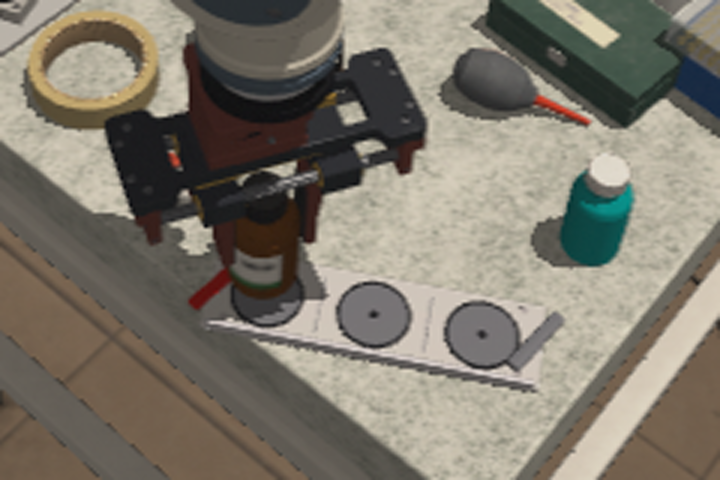

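The picture shows brown hanging over mark a beside the red bar, about 4 mm too far toward +y. I'll correct that, then lower it.

Request:
step_arm:
  plan:
    - [-1, -0.04, 0.01, 0.18, 0, 0, 0]
    - [-1, -0.04, 0.01, 0.16, 0, 0, 0]
    - [-1, 0, 0, 0.06, 0, 0, 0]
    - [-1, 0, 0, 0, 0, 0, 0]
    - [-1, 0, 0, 0, 0, 0, 0]

```text
t: 11.9
ee_pos: [394.0, -224.3, 50.8]
orientation: [2.221, 2.221, 0.0]
ft_force: [-0.4, 0.2, -1.9]
width: 44.8
grasp_force: 30.0
```

Request:
step_arm:
  plan:
    - [-1, 0, 0, 0.04, 0, 0, 0]
    - [-1, 0, 0, 0, 0, 0, 0]

```text
t: 12.15
ee_pos: [393.9, -224.3, 48.7]
orientation: [-2.221, -2.221, 0.0]
ft_force: [-0.0, 0.6, -1.5]
width: 45.1
grasp_force: 30.0
```

Request:
step_arm:
  plan:
    - [-1, 0, 0, 0.03, 0, 0, 0]
    - [-1, 0, 0, 0, 0, 0, 0]

```text
t: 12.4
ee_pos: [393.9, -224.3, 47.1]
orientation: [-2.221, -2.221, 0.0]
ft_force: [-0.2, 0.1, -0.9]
width: 44.9
grasp_force: 30.0
```

Request:
step_arm:
  plan:
    - [-1, 0, 0, 0.02, 0, 0, 0]
    - [-1, 0, 0, 0, 0, 0, 0]

```text
t: 12.65
ee_pos: [394.0, -224.4, 46.6]
orientation: [2.221, 2.221, -0.0]
ft_force: [-0.9, -0.2, 7.4]
width: 44.9
grasp_force: 30.0
```

Request:
step_arm:
  plan:
    - [0.7, 0, 0, 0, 0, 0, 0]
    - [0.7, 0, 0, 0, 0, 0, 0]
    - [0.7, 0, 0, 0, 0, 0, 0]
    - [0.7, 0, 0, -0.2, 0, 0, 0]
    - [0.7, 0, 0, -0.5, 0, 0, 0]
    - [0.7, 0, 0, -0.7, 0, 0, 0]
    - [0.7, 0, 0, -0.8, 0, 0, 0]
    - [0.7, 0, 0, -0.8, 0, 0, 0]
    - [0.7, 0, 0, -0.8, 0, 0, 0]
    - [0.7, 0, 0, -0.8, 0, 0, 0]
    - [0.7, 0, 0, -0.8, 0, 0, 0]
    - [0.7, 0, 0, -0.8, 0, 0, 0]
    - [0.7, 0, 0, -0.8, 0, 0, 0]
    - [0.7, 0, 0, -0.7, 0, 0, 0]
    - [0.7, 0, 0, -0.3, 0, 0, 0]
    - [0.7, 0, 0, 0, 0, 0, 0]

```text
t: 14.65
ee_pos: [393.9, -224.3, 446.6]
orientation: [2.221, 2.22, 0.0]
ft_force: [1.1, -0.3, -0.7]
width: 75.1
grasp_force: 0.0
```

```bash
python3 - <<'E'
from h import *
im=snap("side",2);print(sidecirc(im,(391,-220),20,60),"mark side 391.3 -220.3")
m=cloud(im).reshape(-1,3)
W=np.concatenate([cloud(load(n,0)).reshape(-1,3) for n in("top","side")]);W=W[~np.isnan(W[:,0])]
for nm,c in(("pink",(480.7,128)),("white",(436,7.5))):
  for z in (100,):
    P=W[(W[:,2]>z)&(np.linalg.norm(W[:,:2]-c,axis=1)<160)]
    for a in(25,30,35,40,45):
        t=np.radians(a);u=(P[:,:2]-c)@[np.cos(t),np.sin(t)];v=(P[:,:2]-c)@[-np.sin(t),np.cos(t)]
        d=np.hypot(np.maximum(abs(u)-89,0),np.maximum(abs(v)-37.5,0));i=d.argmin();print(nm,a,d.min().round(1),P[i].round())
E
```

```text
(array([ 392.6, -221. ,   22.7]), 246) mark side 391.3 -220.3
pink 25 16.2 [564. 199. 230.]
pink 30 16.9 [550. 218. 102.]
pink 35 15.3 [588. 156. 236.]
pink 40 14.6 [587. 162. 227.]
pink 45 12.6 [580. 172. 235.]
white 25 16.3 [531.  -7. 151.]
white 30 22.8 [527. -10. 150.]
white 35 28.7 [527. -10. 150.]
white 40 34.1 [527. -10. 150.]
white 45 32.4 [458. -69. 165.]
```

Request:
step_arm:
  plan:
    - [0.9, 0.45, 0.11, 0, 0, 0, 0]
    - [0.9, 0.75, 0.19, 0, 0, 0, 0]
    - [0.9, 0.75, 0.19, 0, 0, 0, 0]
    - [0.9, 0.75, 0.19, 0, 0, 0, 0]
    - [0.9, 0.75, 0.19, 0, 0, 0, 0]
    - [0.9, 0.75, 0.19, 0, 0, 0, 0]
    - [0.9, 0.75, 0.19, 0, 0, 0, 0]
    - [0.9, 0.75, 0.19, 0, 0, 0, 0]
    - [0.9, 0.75, 0.19, 0, 0, 0, 0]
    - [0.9, 0.6, 0.11, 0, 0, 0, 0]
    - [0.9, 0, 0, 0, 0, 0, 0]
    - [0.9, 0, 0, 0, 0, 0, -0.85]
    - [0.9, 0, 0, 0, 0, 0, -0.85]
    - [0.9, 0, 0, 0, 0, 0, -0.85]
    - [0.9, 0, 0, 0, 0, 0, -0.85]
    - [0.9, 0, 0, 0, 0, 0, -0.85]
    - [0.9, 0, 0, 0, 0, 0, -0.85]
    - [0.9, 0, 0, 0, 0, 0, 0]

```text
t: 16.95
ee_pos: [480.4, 127.1, 445.2]
orientation: [-1.451, -2.785, 0.002]
ft_force: [-0.6, 0.3, -0.2]
width: 83.2
grasp_force: 0.0
```

Request:
step_arm:
  plan:
    - [0.9, 0, 0, 0.4, 0, 0, 0]
    - [0.9, 0, 0, 0.7, 0, 0, 0]
    - [0.9, 0, 0, 0.7, 0, 0, 0]
    - [0.9, 0, 0, 0.7, 0, 0, 0]
    - [0.9, 0, 0, 0.7, 0, 0, 0]
    - [0.9, 0, 0, 0.7, 0, 0, 0]
    - [0.9, 0, 0, 0.7, 0, 0, 0]
    - [0.9, 0, 0, 0.7, 0, 0, 0]
    - [0.9, 0, 0, 0.7, 0, 0, 0]
    - [0.9, 0, 0, 0.4, 0, 0, 0]
    - [0.9, 0, 0, 0.2, 0, 0, 0]
    - [0.9, 0, 0, 0, 0, 0, 0]

```text
t: 18.45
ee_pos: [480.6, 127.8, 115.8]
orientation: [-1.45, -2.786, 0.001]
ft_force: [-0.5, 0.3, 1.2]
width: 83.6
grasp_force: 0.0
```

Request:
step_arm:
  plan:
    - [0.9, 0, 0, 0.5, 0, 0, 0]
    - [0.9, 0, 0, 0.5, 0, 0, 0]
    - [0.9, 0, 0, 0.45, 0, 0, 0]
    - [0.9, 0, 0, 0.2, 0, 0, 0]
    - [0.9, 0, 0, 0, 0, 0, 0]
    - [-1, 0, 0, 0, 0, 0, 0]
    - [-1, 0, 0, 0, 0, 0, 0]
    - [-1, 0, 0, 0, 0, 0, 0]
    - [-1, 0, 0, 0, 0, 0, 0]
    - [-1, 0, 0, 0, 0, 0, 0]
    - [-1, 0, 0, 0, 0, 0, 0]

```text
t: 19.82
ee_pos: [481.0, 128.2, 33.8]
orientation: [1.449, 2.787, 0.0]
ft_force: [-0.5, 0.3, 1.8]
width: 40.9
grasp_force: 30.0
```

Request:
step_arm:
  plan:
    - [-1, 0, 0, -0.3, 0, 0, 0]
    - [-1, 0, 0, -0.6, 0, 0, 0]
    - [-1, 0, 0, -0.7, 0, 0, 0]
    - [-1, 0, 0, -0.7, 0, 0, 0]
    - [-1, 0, 0, -0.7, 0, 0, 0]
    - [-1, 0, 0, -0.7, 0, 0, 0]
    - [-1, 0, 0, -0.7, 0, 0, 0]
    - [-1, 0, 0, -0.7, 0, 0, 0]
    - [-1, 0, 0, -0.7, 0, 0, 0]
    - [-1, 0, 0, -0.7, 0, 0, 0]
    - [-1, 0, 0, -0.7, 0, 0, 0]
    - [-1, 0, 0, -0.7, 0, 0, 0]
    - [-1, 0, 0, -0.3, 0, 0, 0]
    - [-1, 0, 0, 0, 0, 0, 0]

```text
t: 21.58
ee_pos: [480.9, 128.2, 444.3]
orientation: [1.449, 2.786, 0.002]
ft_force: [-0.2, 0.0, -0.6]
width: 40.7
grasp_force: 30.0
```

Request:
step_arm:
  plan:
    - [-1, 0, 0, 0, 0, 0, 0.85]
    - [-1, 0, 0, 0, 0, 0, 0.85]
    - [-1, 0, 0, 0, 0, 0, 0.85]
    - [-1, 0, 0, 0, 0, 0, 0.85]
    - [-1, 0, 0, 0, 0, 0, 0.85]
    - [-1, 0, 0, 0, 0, 0, 0.85]
    - [-1, -0.4, -0.03, 0, 0, 0, 0]
    - [-1, -0.7, -0.05, 0, 0, 0, 0]
    - [-1, -0.7, -0.05, 0, 0, 0, 0]
    - [-1, -0.7, -0.05, 0, 0, 0, 0]
    - [-1, -0.7, -0.05, 0, 0, 0, 0]
    - [-1, -0.7, -0.05, 0, 0, 0, 0]
    - [-1, -0.7, -0.05, 0, 0, 0, 0]
    - [-1, -0.7, -0.05, 0, 0, 0, 0]
    - [-1, -0.7, -0.05, 0, 0, 0, 0]
    - [-1, -0.7, -0.05, 0, 0, 0, 0]
    - [-1, -0.7, -0.05, 0, 0, 0, 0]
    - [-1, -0.31, 0, 0, 0, 0, 0]
    - [-1, 0, 0, 0, 0, 0, 0]

```text
t: 23.95
ee_pos: [454.1, -257.4, 442.4]
orientation: [-2.221, -2.218, 0.0]
ft_force: [0.4, 0.1, -0.6]
width: 41.3
grasp_force: 30.0
```

Request:
step_arm:
  plan:
    - [-1, 0, 0, 0.3, 0, 0, 0]
    - [-1, 0, 0, 0.6, 0, 0, 0]
    - [-1, 0, 0, 0.7, 0, 0, 0]
    - [-1, 0, 0, 0.7, 0, 0, 0]
    - [-1, 0, 0, 0.7, 0, 0, 0]
    - [-1, 0, 0, 0.7, 0, 0, 0]
    - [-1, 0, 0, 0.7, 0, 0, 0]
    - [-1, 0, 0, 0.7, 0, 0, 0]
    - [-1, 0, 0, 0.7, 0, 0, 0]
    - [-1, 0, 0, 0.7, 0, 0, 0]
    - [-1, 0, 0, 0.7, 0, 0, 0]
    - [-1, 0, 0, 0.4, 0, 0, 0]
    - [-1, 0, 0, 0, 0, 0, 0]

```text
t: 25.58
ee_pos: [453.0, -255.3, 62.0]
orientation: [-2.217, -2.22, 0.001]
ft_force: [0.4, -0.1, -0.1]
width: 41.3
grasp_force: 30.0
```

```bash
python3 - <<'E'
from h import *
im=snap("side",3)
print(sidecirc(im,(391,-220),20,60),sidecirc(im,(453,-256),35,65,30),"b 453.3 -257.4")
cv2.imwrite("pics/p3.png",cv2.resize(im["pixels"][200:360,220:460],(720,480),interpolation=2)[:,:,::-1])
E
```

```text
(array([ 392.6, -220.8,   22.9]), 243) (array([ 452.6, -253.3,   22.9]), 174) b 453.3 -257.4
```

View pics/p3.png

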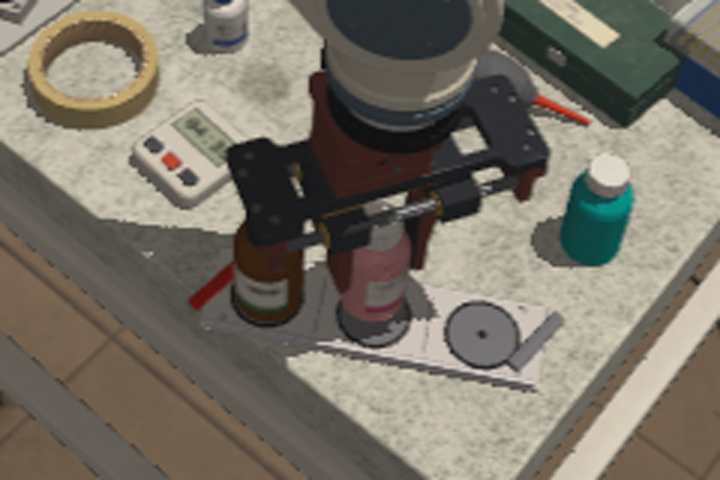

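```bash
cat >> h.py <<'E'
from scipy.optimize import least_squares
def fixr(im,c,z0,z1,r,rad=30):
    w=cloud(im).reshape(-1,3); w=w[~np.isnan(w[:,0])]
    w=w[(np.linalg.norm(w[:,:2]-c,axis=1)<rad)&(w[:,2]>z0)&(w[:,2]<z1)]
    f=lambda p:np.linalg.norm(w[:,:2]-p,axis=1)-r
    return least_squares(f,c,loss="soft_l1").x.round(1),len(w)
E
python3 - <<'E'
from h import *
im=snap("side",4)
for a,b in((33,45),(40,52),(35,60)):print(fixr(im,(453,-256),a,b,21),sidecirc(im,(453,-256),a,b,30))
print(fixr(im,(392,-220),20,60,23))
from workcell import get_obs;print(get_obs()["ee_pos"])
E
```

```text
(array([ 452.3, -255.7]), 69) (array([ 452. , -256.3,   20.5]), 69)
(array([ 452.5, -255.7]), 67) (array([ 452.1, -256.3,   20.5]), 67)
(array([ 452.4, -255.8]), 140) (array([ 452.1, -256.5,   20.4]), 140)
(array([ 392.9, -220.7]), 237)
[ 454.55437831 -256.56549533   63.90445931]
```

Brown stands on mark a. Pink hangs over b with an offset of about 1.5 mm. I'll correct it and lower.

Request:
step_arm:
  plan:
    - [-1, -0.03, 0.02, 0.16, 0, 0, 0]
    - [-1, 0, 0, 0.16, 0, 0, 0]
    - [-1, 0, 0, 0.08, 0, 0, 0]
    - [-1, 0, 0, 0.02, 0, 0, 0]
    - [-1, 0, 0, 0, 0, 0, 0]
    - [-1, 0, 0, 0, 0, 0, 0]

```text
t: 26.42
ee_pos: [455.5, -258.9, 42.8]
orientation: [2.221, 2.221, 0.0]
ft_force: [-0.2, -0.3, -0.5]
width: 40.9
grasp_force: 30.0
```

Request:
step_arm:
  plan:
    - [-1, 0, 0, 0.03, 0, 0, 0]
    - [-1, 0, 0, 0, 0, 0, 0]

```text
t: 26.68
ee_pos: [455.4, -258.8, 41.1]
orientation: [-2.221, -2.221, 0.0]
ft_force: [0.8, -0.2, -1.0]
width: 40.9
grasp_force: 30.0
```

Request:
step_arm:
  plan:
    - [-1, 0, 0, 0.02, 0, 0, 0]
    - [-1, 0, 0, 0, 0, 0, 0]

```text
t: 26.92
ee_pos: [455.4, -258.7, 40.1]
orientation: [-2.221, -2.221, 0.0]
ft_force: [0.1, -0.4, -0.6]
width: 41.1
grasp_force: 30.0
```

Request:
step_arm:
  plan:
    - [-1, 0, 0, 0.015, 0, 0, 0]
    - [-1, 0, 0, 0, 0, 0, 0]

```text
t: 27.18
ee_pos: [455.5, -258.8, 39.8]
orientation: [2.221, 2.221, 0.0]
ft_force: [-0.9, 0.9, 4.7]
width: 40.8
grasp_force: 30.0
```

Request:
step_arm:
  plan:
    - [0.3, 0, 0, 0, 0, 0, 0]
    - [0.3, 0, 0, 0, 0, 0, 0]
    - [0.3, 0, 0, 0, 0, 0, 0]
    - [0.3, 0, 0, -0.2, 0, 0, 0]
    - [0.3, 0, 0, -0.5, 0, 0, 0]
    - [0.3, 0, 0, -0.7, 0, 0, 0]
    - [0.3, 0, 0, -0.8, 0, 0, 0]
    - [0.3, 0, 0, -0.8, 0, 0, 0]
    - [0.3, 0, 0, -0.8, 0, 0, 0]
    - [0.3, 0, 0, -0.8, 0, 0, 0]
    - [0.3, 0, 0, -0.8, 0, 0, 0]
    - [0.3, 0, 0, -0.8, 0, 0, 0]
    - [0.3, 0, 0, -0.8, 0, 0, 0]
    - [0.3, 0, 0, -0.7, 0, 0, 0]
    - [0.3, 0, 0, -0.4, 0, 0, 0]
    - [0.3, 0, 0, 0, 0, 0, 0]

```text
t: 29.18
ee_pos: [455.7, -258.9, 446.4]
orientation: [2.219, 2.219, 0.001]
ft_force: [-0.3, -0.7, -1.1]
width: 56.7
grasp_force: 0.0
```

Request:
step_arm:
  plan:
    - [0.7, 0.4, -0.04, 0, 0, 0, 0]
    - [0.7, 0.7, -0.05, 0, 0, 0, 0]
    - [0.7, 0.7, -0.05, 0, 0, 0, 0]
    - [0.7, 0.7, -0.05, 0, 0, 0, 0]
    - [0.7, 0.7, -0.05, 0, 0, 0, 0]
    - [0.7, 0.7, -0.05, 0, 0, 0, 0]
    - [0.7, 0.7, -0.05, 0, 0, 0, 0]
    - [0.7, 0.7, -0.04, 0, 0, 0, 0]
    - [0.7, 0.02, 0, 0, 0, 0, 0]
    - [0.7, 0, 0, 0, 0, 0, -0.85]
    - [0.7, 0, 0, 0, 0, 0, -0.85]
    - [0.7, 0, 0, 0, 0, 0, -0.85]
    - [0.7, 0, 0, 0, 0, 0, -0.85]
    - [0.7, 0, 0, 0, 0, 0, -0.85]
    - [0.7, 0, 0, 0, 0, 0, -0.85]
    - [0.7, 0, 0, 0, 0, 0, 0]

```text
t: 31.18
ee_pos: [435.9, 6.8, 443.7]
orientation: [-1.451, -2.785, 0.001]
ft_force: [-0.2, 0.6, 0.8]
width: 74.9
grasp_force: 0.0
```

Request:
step_arm:
  plan:
    - [0.7, 0, 0, 0.4, 0, 0, 0]
    - [0.7, 0, 0, 0.7, 0, 0, 0]
    - [0.7, 0, 0, 0.7, 0, 0, 0]
    - [0.7, 0, 0, 0.7, 0, 0, 0]
    - [0.7, 0, 0, 0.7, 0, 0, 0]
    - [0.7, 0, 0, 0.7, 0, 0, 0]
    - [0.7, 0, 0, 0.7, 0, 0, 0]
    - [0.7, 0, 0, 0.7, 0, 0, 0]
    - [0.7, 0, 0, 0.7, 0, 0, 0]
    - [0.7, 0, 0, 0.6, 0, 0, 0]
    - [0.7, 0, 0, 0.3, 0, 0, 0]
    - [0.7, 0, 0, 0, 0, 0, 0]
    - [0.7, 0, 0, 0, 0, 0, 0]

```text
t: 32.8
ee_pos: [436.7, 7.1, 99.9]
orientation: [1.45, 2.786, 0.0]
ft_force: [-0.6, -0.1, 0.5]
width: 74.5
grasp_force: 0.0
```

Good alignment, so I'll descend to TCP z = 27 and grip.

Request:
step_arm:
  plan:
    - [0.7, 0, 0, 0.5, 0, 0, 0]
    - [0.7, 0, 0, 0.5, 0, 0, 0]
    - [0.7, 0, 0, 0.35, 0, 0, 0]
    - [0.7, 0, 0, 0.11, 0, 0, 0]
    - [0.7, 0, 0, 0, 0, 0, 0]
    - [-1, 0, 0, 0, 0, 0, 0]
    - [-1, 0, 0, 0, 0, 0, 0]
    - [-1, 0, 0, 0, 0, 0, 0]
    - [-1, 0, 0, 0, 0, 0, 0]
    - [-1, 0, 0, 0, 0, 0, 0]
    - [-1, 0, 0, 0, 0, 0, 0]

```text
t: 34.17
ee_pos: [436.5, 7.2, 26.5]
orientation: [1.449, 2.787, -0.0]
ft_force: [0.2, -1.0, 1.9]
width: 32.8
grasp_force: 29.9
```

Request:
step_arm:
  plan:
    - [-1, 0, 0, -0.3, 0, 0, 0]
    - [-1, 0, 0, -0.6, 0, 0, 0]
    - [-1, 0, 0, -0.7, 0, 0, 0]
    - [-1, 0, 0, -0.7, 0, 0, 0]
    - [-1, 0, 0, -0.7, 0, 0, 0]
    - [-1, 0, 0, -0.7, 0, 0, 0]
    - [-1, 0, 0, -0.7, 0, 0, 0]
    - [-1, 0, 0, -0.7, 0, 0, 0]
    - [-1, 0, 0, -0.7, 0, 0, 0]
    - [-1, 0, 0, -0.7, 0, 0, 0]
    - [-1, 0, 0, -0.7, 0, 0, 0]
    - [-1, 0, 0, -0.7, 0, 0, 0]
    - [-1, 0, 0, -0.5, 0, 0, 0]
    - [-1, 0, 0, 0, 0, 0, 0]

```text
t: 35.92
ee_pos: [436.6, 7.2, 448.6]
orientation: [1.447, 2.784, 0.003]
ft_force: [0.0, -0.8, -1.0]
width: 32.9
grasp_force: 29.9
```

Request:
step_arm:
  plan:
    - [-1, 0, 0, 0, 0, 0, 0.85]
    - [-1, 0, 0, 0, 0, 0, 0.85]
    - [-1, 0, 0, 0, 0, 0, 0.85]
    - [-1, 0, 0, 0, 0, 0, 0.85]
    - [-1, 0, 0, 0, 0, 0, 0.85]
    - [-1, 0, 0, 0, 0, 0, 0.85]
    - [-1, -0.4, 0.1, 0, 0, 0, 0]
    - [-1, -0.65, 0.18, 0, 0, 0, 0]
    - [-1, -0.65, 0.18, 0, 0, 0, 0]
    - [-1, -0.65, 0.18, 0, 0, 0, 0]
    - [-1, -0.65, 0.18, 0, 0, 0, 0]
    - [-1, -0.65, 0.18, 0, 0, 0, 0]
    - [-1, -0.65, 0.18, 0, 0, 0, 0]
    - [-1, -0.65, 0.18, 0, 0, 0, 0]
    - [-1, -0.65, 0.18, 0, 0, 0, 0]
    - [-1, -0.44, 0.07, 0, 0, 0, 0]
    - [-1, 0, 0, 0, 0, 0, 0]

```text
t: 38.05
ee_pos: [516.4, -295.5, 445.2]
orientation: [-2.222, -2.218, 0.001]
ft_force: [0.5, 0.2, -0.7]
width: 32.3
grasp_force: 29.9
```

Request:
step_arm:
  plan:
    - [-1, 0, 0, 0.3, 0, 0, 0]
    - [-1, 0, 0, 0.6, 0, 0, 0]
    - [-1, 0, 0, 0.7, 0, 0, 0]
    - [-1, 0, 0, 0.7, 0, 0, 0]
    - [-1, 0, 0, 0.7, 0, 0, 0]
    - [-1, 0, 0, 0.7, 0, 0, 0]
    - [-1, 0, 0, 0.7, 0, 0, 0]
    - [-1, 0, 0, 0.7, 0, 0, 0]
    - [-1, 0, 0, 0.7, 0, 0, 0]
    - [-1, 0, 0, 0.7, 0, 0, 0]
    - [-1, 0, 0, 0.7, 0, 0, 0]
    - [-1, 0, 0, 0.6, 0, 0, 0]
    - [-1, 0, 0, 0, 0, 0, 0]
    - [-1, 0, 0, 0, 0, 0, 0]

```text
t: 39.8
ee_pos: [517.3, -294.4, 57.3]
orientation: [2.22, 2.222, 0.0]
ft_force: [0.7, -0.5, -0.8]
width: 32.6
grasp_force: 29.9
```

```bash
python3 - <<'E'
from h import *
im=snap("side",5)
print(fixr(im,(392,-220),20,60,23),fixr(im,(453,-257),15,55,21))
for a,b in((25,40),(30,50)):print(fixr(im,(515,-294),a,b,17,25),sidecirc(im,(515,-294),a,b,25),"c 514.9 -293.7")
cv2.imwrite("pics/p5.png",cv2.resize(im["pixels"][200:360,220:460],(720,480),interpolation=2)[:,:,::-1])
from workcell import get_obs;print(get_obs()["ee_pos"])
E
```

```text
(array([ 392.8, -220.8]), 243) (array([ 454.2, -258.5]), 232)
(array([ 517.9, -292.9]), 30) (array([ 517.1, -294.4,   15.6]), 30) c 514.9 -293.7
(array([ 517.4, -292.7]), 71) (array([ 516.8, -294. ,   15.8]), 71) c 514.9 -293.7
[ 517.64584223 -294.74973695   57.74965906]
```

View pics/p5.png

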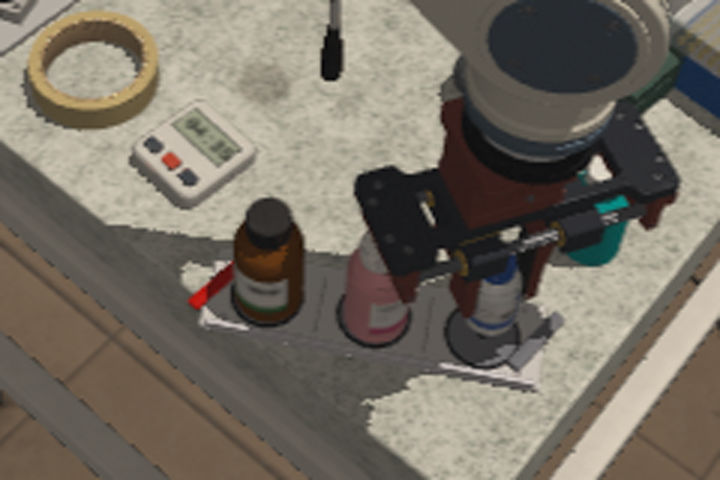

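Brown and pink stand on a and b. White hangs over c, about 1.5 mm off in x. I'll correct it and lower.

Request:
step_arm:
  plan:
    - [-1, -0.01, -0.03, 0.16, 0, 0, 0]
    - [-1, 0, 0, 0.16, 0, 0, 0]
    - [-1, 0, 0, 0.1, 0, 0, 0]
    - [-1, 0, 0, 0.04, 0, 0, 0]
    - [-1, 0, 0, 0, 0, 0, 0]
    - [-1, 0, 0, 0, 0, 0, 0]

```text
t: 40.6
ee_pos: [515.5, -295.4, 33.5]
orientation: [2.221, 2.221, 0.0]
ft_force: [0.5, -0.5, -1.2]
width: 33.2
grasp_force: 29.9
```

Request:
step_arm:
  plan:
    - [-1, 0, 0, 0.02, 0, 0, 0]
    - [-1, 0, 0, 0, 0, 0, 0]

```text
t: 40.85
ee_pos: [515.6, -295.4, 32.6]
orientation: [2.221, 2.221, 0.0]
ft_force: [-0.7, 0.2, 0.2]
width: 33.0
grasp_force: 29.9
```

Request:
step_arm:
  plan:
    - [-1, 0, 0.01, 0.015, 0, 0, 0]
    - [-1, 0, 0, 0, 0, 0, 0]

```text
t: 41.1
ee_pos: [515.7, -295.4, 32.4]
orientation: [-2.221, -2.221, 0.001]
ft_force: [-4.0, 0.3, 8.9]
width: 33.1
grasp_force: 29.9
```

Contact. I'll release to about 50 mm and lift.

Request:
step_arm:
  plan:
    - [0.15, 0, 0, 0, 0, 0, 0]
    - [0.15, 0, 0, 0, 0, 0, 0]
    - [0.15, 0, 0, 0, 0, 0, 0]
    - [0.15, 0, 0, -0.2, 0, 0, 0]
    - [0.15, 0, 0, -0.5, 0, 0, 0]
    - [0.15, 0, 0, -0.7, 0, 0, 0]
    - [0.15, 0, 0, -0.8, 0, 0, 0]
    - [0.15, 0, 0, -0.8, 0, 0, 0]
    - [0.15, 0, 0, -0.8, 0, 0, 0]
    - [0.15, 0, 0, -0.8, 0, 0, 0]
    - [0.15, 0, 0, -0.8, 0, 0, 0]
    - [0.15, 0, 0, -0.4, 0, 0, 0]
    - [0.15, 0, 0, 0, 0, 0, 0]
    - [0.15, 0, 0, 0, 0, 0, 0]

```text
t: 42.85
ee_pos: [515.4, -294.9, 320.9]
orientation: [-2.221, -2.221, 0.001]
ft_force: [0.6, -0.1, -0.0]
width: 50.3
grasp_force: 0.0
```

```bash
python3 - <<'E'
from h import *
im=snap("side",6)
print(fixr(im,(392,-220),20,60,23),fixr(im,(453,-257),15,55,21),fixr(im,(515,-294),12,40,17,25),"a 391.3 -220.3 b 453.3 -257.4 c 514.9 -293.7")
cv2.imwrite("pics/p6.png",cv2.resize(im["pixels"][200:360,220:460],(720,480),interpolation=2)[:,:,::-1])
E
```

```text
(array([ 392.7, -220.7]), 245) (array([ 454.2, -258.3]), 234) (array([ 514.9, -293.9]), 124) a 391.3 -220.3 b 453.3 -257.4 c 514.9 -293.7
```

View pics/p6.png

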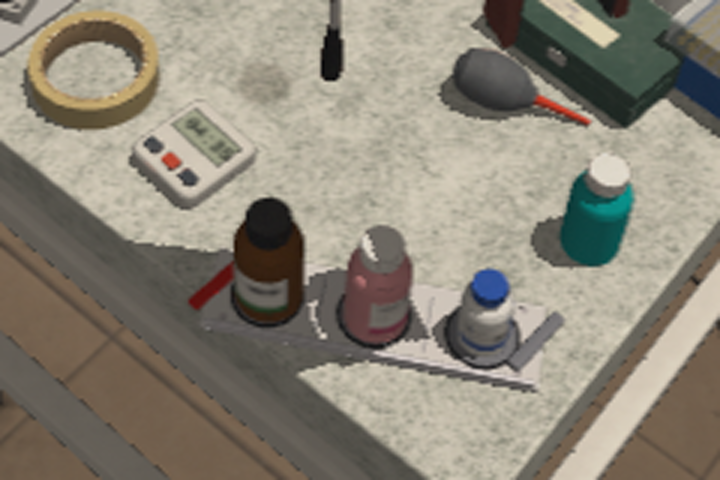

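All three stand upright and centred within about 1.5 mm: brown by the red bar, pink in the middle, white by the grey bar. The gripper is clear, so I'll hand in.

```bash
python3 -c "
from workcell import ctrl
print(ctrl.close_job())"
```

```text
the job is handed in; nothing more can be done
None
```

The job is handed in at about 43 s: brown (by the red bar), pink and white (by the grey bar) stand upright on marks a, b and c, each measured within about 1.5 mm of centre, with the gripper clear.

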